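# Set the end stop and press a lens barrel into its V-block

### The arm

A 6-joint arm with a two-finger parallel gripper is mounted at the origin on the work surface. World frame = base frame: x ahead of the robot, y to its left, z up, the work surface at z = 0. Lengths are in m, angles in rad, forces in N, time in s.
With the tool pointing down it reaches from about 0.35 to 0.975 m from the base axis. Payload 17.4 kg.
Tool frame: the origin (TCP) lies midway between the tips of the shut fingers; the grasp point (between the pads) lies 19 mm behind it; z points along the fingers, y is the direction in which the jaws open and shut (so a half turn about z gives the same grasp; the last joint's range is limited). The gripper opens to 85 mm and grips with 20 to 120 N. Pads are 22 mm wide; open, the fingers measure 114 mm over their backs; the gripper's body (76 mm by 85 mm) begins 54 mm behind the grasp point. The pads swing forward as they close: fully open they stand 13 mm farther back than shut.
Start: joints at [-1.232, 0.116, 1.442, -0, 1.584, -0.038], TCP at [0.248, -0.628, 0.231] pointing down, gripper open.
Joint ranges: [-2.83, 2.83], [-0.83, 2.19], [0.07, 2.5], [-1.14, 4.28], [0.01, 3], [-2.97, 2.97]. Speed limits (rad/s): [1.89, 1.89, 2.22, 3.14, 3.14, 3.14].

### API

Orientations are given as a unit quaternion [x, y, z, w].
In Python, from station import state, get_image, job_done gives the robot as it stands.
- The arm moves only by the tool send_rows, never from a script. Its argument "steps" is a list of rows, each a list of 3 entries, a list of its own where there are three numbers: the shift along the tool's x, y, z in cm, then the turn, a rotation vector about the tool's x, y, z in rad, then the finger opening in cm, from 0 to 8.54. A call has 1 to 10 rows; each row shifts and turns the commanded pose from where the row before left it, along the tool's axes as they then stand; what a row does not reach is not made up. A row lasts 1/8 s, in which the tool goes at most 62.5 mm and 10.7 degrees, less where a joint would pass 70% of its speed; a pose out of reach is approached as far as the arm can. A call is refused whole if a number of a shift passes 6.25 or a number of a turn 0.188, either way. A call with a gripper value outside its range is refused whole. The fingers move at their own pace and stop on an object; the grip force is fixed at half the most. Time passes only in rows, so rows that do not move let the fingers close. It gives the time, the measured TCP pose, the force and the opening at its end, in the units of the state.
- state(): the state, without advancing time (a new reading comes with each control period).
- get_image(name): name is "scene" or "top"; returns a dict with "pixels" (480x640x3 uint8, red, green, blue), "intrinsics" (3x3 intrinsics, pixels), "R" (3x3) and "t" (3): a world point X has camera coordinates R X + t. Camera axes: x right, y down, z forward; pixel columns grow to the right and rows downward; lengths in m; the calibration is good to about 2 mm. A picture is of the moment at which its call begins. There is no depth.
- job_done(): hands the job in, once; it reports no verdict.
The state is a dict: "clock": time; "joints": joint angles; "qvel": joint speeds; "joint_efforts": joint torques, N m; "tool_pos": TCP position; "tcp_rot": TCP orientation; "contact_force": force on the tool from outside, world axes, zero at the start; "wrist_torque": the same for the moment, N m; "grip_width": opening from 0.0 (shut) to 1.0 (fully open).
Only numpy, scipy, OpenCV 4.12 (cv2) and the standard library are available. Lean on these libraries where they do the work, as an engineer would, in place of code of your own. Each camera call takes 0.05 s, during which the arm holds its last target. There are 200 camera calls.

### The job

Build up the end stop of the lens fixture: thread the narrow spacer ring onto the post first, fully home on the plate, then the wide stop ring flat on top of it. Then lay the lens barrel in the V-block with its end up against the stop ring, either way round, and keep it pressed firmly and evenly down onto both sides of the V with about 20 N, clearly more than its own weight; the program finishes while still holding it pressed there. Leave the screwdriver, jar, handset and bin where they are.

Things in the scene. Friction and masses are not known exactly. Their poses are not given: they have to be found in the camera images.
- fixture: Fixed lens fixture: aluminium plate 8 mm thick (x -40 to +102, y -32 to +32 mm) with a steel 90-degree V-block (x -30 to +30, y -19 to +19 mm, top 29.7 mm above the bench) and an upright post past one end. Origin on the bench below the V-block's middle; x along the groove to the post, z up. The block is narrower than the barrel: fingers holding the barrel's sides pass outside it.
- vee_left: The flank of the V-block on the fixture's +y side (the two steel blocks of that side, with a 12 mm gap between them along x). Origin and axes as those of the fixture. The flank slopes at 45 degrees and touches the seated barrel along one line.
- vee_right: The flank of the V-block on the fixture's -y side, the mirror image of vee_left; same origin and axes.
- vee_axis (a point): Point on the fixture where the barrel's centre lies when the barrel is seated and just touches the stop ring: 42 mm above the bench, above the middle of the V-block. Axes as the fixture's: x along the groove towards the post.
- post_foot (a point): Foot of the post, on the plate's top (8 mm above the bench), 72 mm along the fixture's x from the middle of the V-block. The post is 12 mm in diameter and 56 mm tall above this point, its top 9 mm tapering to 7 mm.
- barrel: Lens barrel: black cylinder 40 mm in diameter, 100 mm long, about 0.22 kg, ribbed rubber band, glass at one end. Origin at its centre, x along its axis, any roll. Starts lying level in a low fixed grey holder (76 x 34 mm, narrower than the barrel; floor 4 mm, side lips 8 mm above the bench), its axis 24 mm above the bench.
- spacer: Narrow plain steel ring: outer diameter 28 mm, hole 15 mm, 24 mm tall, about 0.06 kg. Lies flat on the bench. Origin at the centre of its underside, z along its axis. Goes on the post first.
- stop_ring: Wide plain steel ring: outer diameter 44 mm, hole 15 mm, 16 mm tall, about 0.09 kg. Lies flat on the bench. Origin at the centre of its underside, z along its axis. Goes on the post second, on top of the spacer (its underside then 24 mm above the post's foot); its rim is then the end stop for the barrel.
- screwdriver: Bystander: screwdriver, 170 mm, lying beyond the work. Origin under its middle.
- jar: Bystander: amber jar, 48 mm in diameter, 60 mm tall. Origin at the centre of its underside.
- handset: Bystander: flat handset in a yellow frame, 72 x 148 x 8 mm, lying flat. Origin at the centre of its underside.
- bin: Bystander: open blue parts bin, 120 x 90 x 50 mm. Origin at the centre of its underside.
There are look-alikes about, which are no part of the job. Leave any black look-alike of the spacer alone. There is more than one size of the fixture; the job needs the smaller.

How it is judged:
On the way, in this order (a step that is already met when the one before it is completed fails the run):
1. the spacer is fully home on the post's foot, let go (horizontal distance between spacer and post_foot below 0.004 m and z of spacer in the frame of post_foot between -0.003 and 0.003 m and angle between spacer's own z axis and vertical below 0.12 rad and contact force between the fingers and spacer below 0.1 N and linear speed of spacer below 0.02 m/s), for 0.2 s.
2. the stop ring lies flat on the spacer on the post, let go (horizontal distance between each of spacer, stop_ring and post_foot below 0.004 m and z of spacer in the frame of post_foot between -0.003 and 0.003 m and angle between each of spacer, stop_ring's own z axis and vertical below 0.12 rad and z of stop_ring in the frame of post_foot between 0.021 and 0.027 m and contact force between the fingers and stop_ring below 0.1 N and linear speed of stop_ring below 0.02 m/s), for 0.2 s.
At the end, for the whole second after the job is handed in: Both rings home on the post within 3 mm, spacer below; barrel centre within 2 mm of the V axis, parallel within 0.05 rad, its end at the stop ring (4.5 mm short to 4 mm past nominal touch); 4 to 30 N on each flank, over 4 N from fingers on the barrel, still, through the last second (horizontal distance between each of spacer, stop_ring and post_foot below 0.004 m and z of spacer in the frame of post_foot between -0.003 and 0.003 m and angle between each of spacer, stop_ring's own z axis and vertical below 0.12 rad and z of stop_ring in the frame of post_foot between 0.021 and 0.027 m and x of barrel in the frame of vee_axis between -0.0045 and 0.004 m and y of barrel in the frame of vee_axis between -0.002 and 0.002 m and z of barrel in the frame of vee_axis between -0.0025 and 0.002 m and angle between the x axis of barrel and the x axis of vee_axis, either way round below 0.05 rad and contact force between barrel and vee_left between 4 and 30 N and contact force between barrel and vee_right between 4 and 30 N and contact force between the fingers and barrel above 4 N and linear speed of barrel below 0.01 m/s); the arm keeps its last pose, push and grip.
It fails at once if the screwdriver is disturbed (distance of screwdriver from where it was at the start of the episode above 0.025 m).
It fails at once if the jar is disturbed (distance of jar from where it was at the start of the episode above 0.025 m).
It fails at once if the handset is disturbed (distance of handset from where it was at the start of the episode above 0.025 m).
It fails at once if the bin is disturbed (distance of bin from where it was at the start of the episode above 0.025 m).
It also fails if it takes over 72 s, if anything falls off the work surface, if the arm or the gripper's body presses on something with over 40 N, if the wrist force passes 120 N, or if a joint passes its speed limit or range.

## Working session

There is one attempt and no reset: what is moved stays moved. The work goes in short steps, Python scripts to look and compute and a tool call to move; the robot and the scene stay as the last step left them, time stands still between calls to the robot, and variables do not carry over. Pictures are saved under pics/ and viewed, about 8 in all and at most 12, crops included, and the job is handed in when it is done.

Besides the shell and the picture viewer there is one more tool, called as name(argument=value, ...) on one line, values as JSON. send_rows: Moves the arm, as the interface text tells. Its arguments: {"type":"object","properties":{"steps":{"type":"array","items":{"type":"array"}}},"required":["steps"]}

```bash
mkdir -p pics; ls
python3 - <<'E'
from station import *
import cv2
for n in("scene","top"):
    d=get_image(n); cv2.imwrite(f"pics/{n}0.png",d["pixels"][:,:,::-1]); print(n,d["intrinsics"],d["R"],d["t"])
print(state())
E
```

```text
pics
scene [[515.93780171   0.         327.11743084]
 [  0.         515.93780171 237.68884135]
 [  0.           0.           1.        ]] [[-0.62212641  0.78275514 -0.01590975]
 [ 0.52468881  0.40176306 -0.75052521]
 [-0.58108552 -0.47526923 -0.66065027]] [ 0.40466671 -0.23118764  1.36308887]
top [[434.31332287   0.         327.29755862]
 [  0.         434.31332287 235.29742348]
 [  0.           0.           1.        ]] [[-0.02272563 -0.99972914  0.00501854]
 [-0.98661908  0.02161638 -0.16160298]
 [ 0.16145072 -0.00862391 -0.98684309]] [-0.07671236  0.58642965  0.86351288]
{'clock': 0.1, 'joints': array([-1.23182728e+00,  1.16433974e-01,  1.44218323e+00, -2.62676165e-06,
        1.58396658e+00, -3.78344290e-02]), 'qvel': array([ 0.00031161, -0.00044641, -0.00154827,  0.00042991,  0.00037342,
        0.0001856 ]), 'joint_efforts': array([ 1.36382831e-03, -7.33665133e+01, -6.33793402e+01, -1.19320252e-04,
        5.21738941e-03, -3.74289932e-07]), 'tool_pos': array([ 0.24828377, -0.62751062,  0.23064818]), 'tcp_rot': array([ 9.82304709e-01,  1.87289116e-01, -7.56326652e-05, -4.89761058e-04]), 'contact_force': array([ 0.40515211, -0.35647453, -0.34845751]), 'wrist_torque': array([-0.00274498, -0.01341327,  0.00803357]), 'grip_width': 0.9998682045119164}
```

View pics/top0.png

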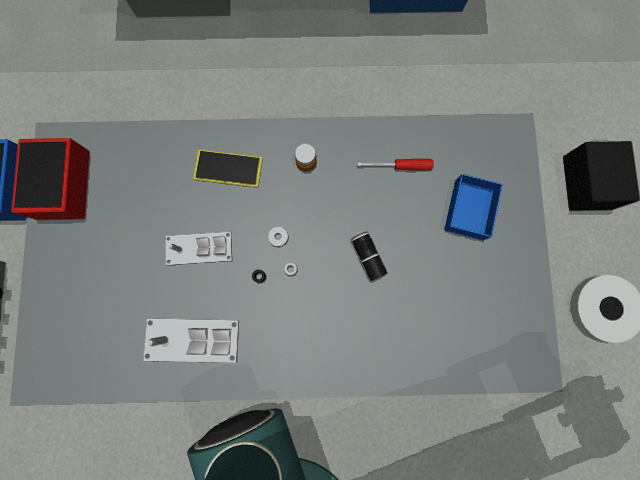

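View pics/scene0.png

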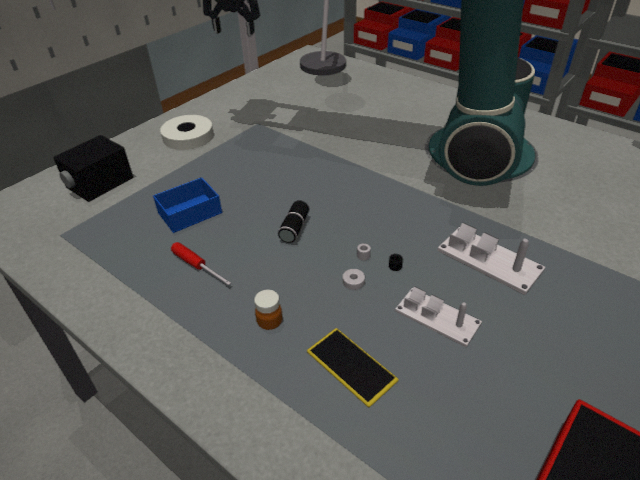

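The plan view shows these candidates (top-image pixels):
- **Fixture:** small one at (198,248), large one at (191,341). I choose the small one.
- **Narrow ring:** steel at (291,269), black at (259,276). I choose the steel one.
- **Wide ring:** only one, at (278,237).
- **Barrel:** (369,257). The dark handset (228,168) and the screwdriver (400,165) are not it.

A close crop will check this.

```bash
cat > h.py <<'E'
from station import *
import cv2, numpy as np
def proj(d,X):
    c=np.array(d["R"])@np.array(X,float)+d["t"]; p=np.array(d["intrinsics"])@c; return p[:2]/p[2]
def ray(d,uv,z):
    R=np.array(d["R"]); o=-R.T@d["t"]; v=R.T@np.linalg.inv(d["intrinsics"])@np.array([*uv,1.]); return o+v*(z-o[2])/v[2]
def shot(n,name=None,crop=None,s=1):
    d=get_image(n); im=d["pixels"][:,:,::-1].copy(); d["im"]=im
    if name:
        x,y,w,h=crop; cv2.imwrite(f"pics/{name}.png",cv2.resize(im[y:y+h,x:x+w],None,fx=s,fy=s,interpolation=cv2.INTER_CUBIC))
    return d
E
python3 - <<'E'
from h import *
t=shot("top"); s=shot("scene")
a=t["im"][220:290,155:315]; b=s["im"][220:350,335:495]
a=cv2.resize(a,None,fx=5,fy=5,interpolation=cv2.INTER_CUBIC); b=cv2.resize(b,None,fx=1.9,fy=1.9,interpolation=cv2.INTER_CUBIC)
b=cv2.copyMakeBorder(b,0,0,0,800-b.shape[1],cv2.BORDER_CONSTANT); cv2.imwrite("pics/c1.png",np.vstack([a,b]))
for n,d,boxes in(("top",t,{"fix":(155,220,90,55),"spacer":(275,258,30,24),"stop":(262,220,34,32),"big":(130,310,120,60)}),("scene",s,{"fix":(388,280,100,68),"spacer":(350,238,27,25),"stop":(336,262,35,32)})):
    for k,(x,y,w,h) in boxes.items():
        g=cv2.cvtColor(d["im"],cv2.COLOR_BGR2GRAY)[y:y+h,x:x+w]
        m=(g>135).astype(np.uint8)
        c=max(cv2.findContours(m,cv2.RETR_EXTERNAL,cv2.CHAIN_APPROX_NONE)[0],key=cv2.contourArea)
        M=cv2.moments(c); print(n,k,len(c),M["m10"]/M["m00"]+x,M["m01"]/M["m00"]+y)
        z={"spacer":.012,"stop":.008}.get(k,.008)
        print("  ",ray(d,(M["m10"]/M["m00"]+x,M["m01"]/M["m00"]+y),z))
        if k in("fix","big"):
            r=cv2.boxPoints(cv2.minAreaRect(c))+[x,y]; P=np.array([ray(d,q,.008) for q in r]); print(r.round(1).tolist(),P.round(4).tolist(),np.linalg.norm(np.diff(P,axis=0),axis=1))
        else:
            e=cv2.fitEllipse(c); print("  ell",e, "size mm", np.ptp([ray(d,q[0]+[x,y],z) for q in c],axis=0))
E
```

```text
top fix 366 208.23944863505747 248.90934806034483
   [0.56675128 0.16972645 0.008     ]
[[164.0, 220.0], [244.0, 220.0], [244.0, 274.0], [164.0, 274.0]] [[0.6331, 0.2683, 0.008], [0.6292, 0.0925, 0.008], [0.5104, 0.0915, 0.008], [0.5143, 0.2638, 0.008]] [0.17583415 0.11882109 0.1723155 ]
top spacer 104 289.5 269.5
   [ 0.51760905 -0.00701948  0.012     ]
  ell ((14.5, 11.5), (26.862022399902344, 34.8765754699707), 90.0) size mm [0.05094751 0.06284079 0.        ]
top stop 128 278.5 235.5
   [0.59298955 0.01673036 0.008     ]
  ell ((16.5, 15.5), (36.555145263671875, 39.220027923583984), 90.0) size mm [7.03880534e-02 7.26416909e-02 1.11022302e-16]
top big 431 199.22869126991577 337.34309950856107
   [0.37915784 0.18464444 0.008     ]
[[143.0, 310.0], [249.0, 310.0], [249.0, 369.0], [143.0, 369.0]] [[0.4387, 0.3055, 0.008], [0.4336, 0.0802, 0.008], [0.3123, 0.0795, 0.008], [0.3175, 0.2999, 0.008]] [0.22527128 0.12126521 0.22051442]
scene fix 225 437.66054889965164 314.95454159231883
   [0.57108825 0.19282136 0.008     ]
[[394.8, 308.4], [407.6, 282.8], [481.6, 319.8], [468.8, 345.4]] [[0.6053, 0.1231, 0.008], [0.5357, 0.1074, 0.008], [0.533, 0.2604, 0.008], [0.598, 0.2682, 0.008]] [0.07133859 0.15305778 0.06541949]
scene spacer 28 363.5833333333333 247.50714285714287
   [ 0.50875583 -0.01602131  0.012     ]
  ell ((13.586814880371094, 9.505325317382812), (7.557246208190918, 12.085110664367676), 90.35124206542969) size mm [0.02628152 0.02392174 0.        ]
scene stop 50 353.41004184100416 276.2099023709902
   [0.58515242 0.014085   0.008     ]
  ell ((17.41676902770996, 14.227696418762207), (14.740619659423828, 20.85841941833496), 91.90831756591797) size mm [4.09458001e-02 3.96464200e-02 2.22044605e-16]
```

View pics/c1.png

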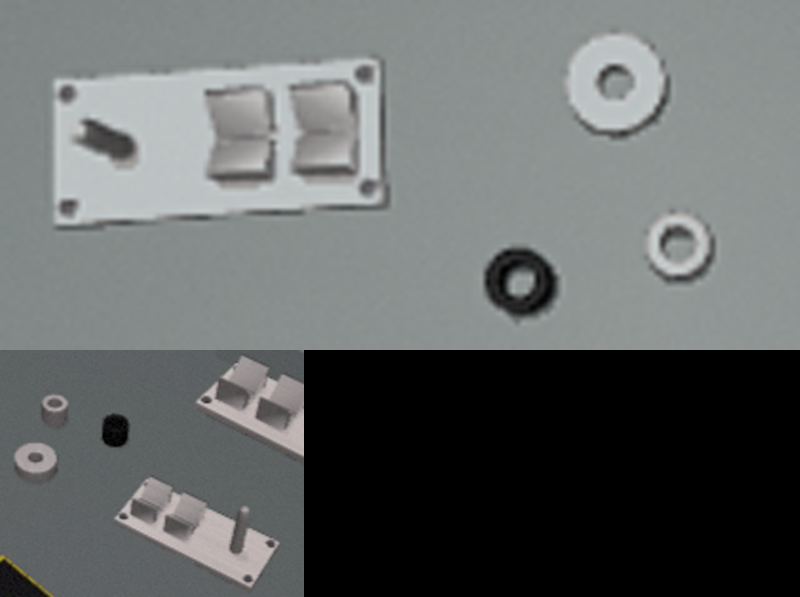

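The crop shows the small fixture (crop corners (53,80) to (387,205), post at left) and the steel spacer (678,245), which is distinct from the black one (520,282). The stop ring is at (615,82). Next I measure with a tighter threshold.

Run:
```python
from h import *
t=shot("top"); s=shot("scene")
print("grays top bench/plate",t["im"][225,250],t["im"][250,190],"scene",s["im"][300,380],s["im"][305,410])
for n,d,th,boxes in(("top",t,165,{"fix":(155,220,90,55),"spacer":(275,258,30,24),"stop":(262,220,34,32),"big":(130,310,120,60)}),("scene",s,115,{"fix":(388,280,100,68),"spacer":(350,238,27,25),"stop":(336,262,35,32)})):
    for k,(x,y,w,h) in boxes.items():
        g=cv2.cvtColor(d["im"],cv2.COLOR_BGR2GRAY)[y:y+h,x:x+w]
        U=4; m=(cv2.resize(g,None,fx=U,fy=U,interpolation=cv2.INTER_LINEAR)>th).astype(np.uint8)
        c=max(cv2.findContours(m,cv2.RETR_EXTERNAL,cv2.CHAIN_APPROX_NONE)[0],key=cv2.contourArea)
        f=lambda p:((np.array(p)+.5)/U-.5+[x,y])
        if k in("fix","big"):
            r=f(cv2.boxPoints(cv2.minAreaRect(c))); P=np.array([ray(d,q,.008) for q in r]); print(n,k,r.round(1).tolist(),P.round(4).tolist(),P.mean(0),np.linalg.norm(np.diff(P,axis=0),axis=1))
        else:
            H={"spacer":.024,"stop":.016}[k]; z=H if n=="top" else H/2
            e=cv2.fitEllipse(c); q=f(e[0]); print(n,k,q,"axes px",np.array(e[1])/U,ray(d,q,z))
# barrel
for n,d,(x,y,w,h) in(("top",t,(340,222,60,68)),("scene",s,(268,192,52,60))):
    g=d["im"][y:y+h,x:x+w].max(2); m=((g<75)|(g>165)).astype(np.uint8); m=cv2.morphologyEx(m,cv2.MORPH_CLOSE,np.ones((3,3)))
    c=max(cv2.findContours(m,cv2.RETR_EXTERNAL,cv2.CHAIN_APPROX_NONE)[0],key=cv2.contourArea)
    r=cv2.minAreaRect(c); b=cv2.boxPoints(r)+[x,y]; P=np.array([ray(d,q,.024) for q in b]); print(n,"barrel",b.round(1).tolist(),P.round(4).tolist(),P.mean(0),np.linalg.norm(np.diff(P,axis=0),axis=1))
```

```text
grays top bench/plate [142 143 136] [195 193 188] scene [101 100  96] [81 83 87]
top fix [[163.7, 235.5], [230.0, 231.0], [231.9, 260.0], [165.7, 264.5]] [[0.5984, 0.2676, 0.008], [0.6052, 0.123, 0.008], [0.5414, 0.1179, 0.008], [0.5348, 0.261, 0.008]] [0.56997006 0.19237471 0.008     ] [0.14474308 0.06402364 0.14319252]
top spacer [289.92814922 268.22686195] axes px [11.63649845 11.76019096] [ 0.5192691  -0.00891398  0.024     ]
top stop [277.38025379 235.78547478] axes px [18.66220856 18.9774189 ] [0.59108972 0.01832232 0.016     ]
top big [[143.3, 360.4], [144.3, 317.7], [237.4, 319.8], [236.4, 362.4]] [[0.3348, 0.3, 0.008], [0.4225, 0.3021, 0.008], [0.4137, 0.1048, 0.008], [0.3261, 0.1058, 0.008]] [0.37427652 0.2031634  0.008     ] [0.08770884 0.19747891 0.08758435]
scene fix [[394.0, 309.0], [407.2, 282.3], [482.6, 319.7], [469.3, 346.4]] [[0.6074, 0.1226, 0.008], [0.535, 0.1061, 0.008], [0.5319, 0.2617, 0.008], [0.5995, 0.2698, 0.008]] [0.5684196  0.19005167 0.008     ] [0.0743166  0.15565568 0.06808247]
scene spacer [363.48466873 247.49210072] axes px [ 9.13948917 13.5066843 ] [ 0.50884227 -0.01620978  0.012     ]
scene stop [353.26866341 276.25040817] axes px [16.23616219 22.42482567] [0.58541052 0.0139312  0.008     ]
top barrel [[349.4, 238.8], [366.6, 230.2], [388.0, 273.0], [370.8, 281.6]] [[0.5798, -0.1374, 0.024], [0.5978, -0.1751, 0.024], [0.5045, -0.2171, 0.024], [0.4871, -0.1799, 0.024]] [ 0.54228527 -0.17736637  0.024     ] [0.04178546 0.10233951 0.0411268 ]
scene barrel [[274.4, 239.2], [292.7, 196.4], [314.3, 205.7], [296.0, 248.4]] [[0.6115, -0.1707, 0.024], [0.477, -0.2383, 0.024], [0.4737, -0.1768, 0.024], [0.6056, -0.1162, 0.024]] [ 0.54193472 -0.17548773  0.024     ] [0.15043857 0.06156843 0.14513824]
```

```bash
cat >> h.py <<'E'
def go(x,y,z,yaw=None):
    s=state(); q=s["tcp_rot"]; from scipy.spatial.transform import Rotation as Ro
    R=Ro.from_quat(q).as_matrix(); d=R.T@(np.array([x,y,z])-s["tool_pos"]); p=np.arctan2(R[1,0],R[0,0])
    print("t",s["clock"],"pos",s["tool_pos"].round(4),"yaw",round(p,4),"tilt",R[:2,2].round(4),"F",np.round(s["contact_force"],1),"w",round(s["grip_width"]*8.54,2),"| shift cm",(d*100).round(2),"turn z",None if yaw is None else round(-(yaw-p),3))
E
python3 - <<'E'
from h import *
t=shot("top"); s=shot("scene")
for z in(.008,.064): print(z,"predicted post px",proj(t,[.5681,.2333,z]),proj(s,[.5681,.2333,z]))
x,y,w,h=160,228,80,44
g=cv2.cvtColor(t["im"],cv2.COLOR_BGR2GRAY); g2=cv2.resize(g[y:y+h,x:x+w],None,fx=4,fy=4)
m=(g2<165).astype(np.uint8)
n,l,st,ce=cv2.connectedComponentsWithStats(m)
for i in range(1,n):
    if 20<st[i,4]<3000: q=(ce[i]+.5)/4-.5+[x,y]; print("blob",q.round(2),st[i,4],ray(t,q,.008).round(4))
for n,d,c in(("top",t,(160,238,30,20)),("scene",s,(450,296,24,36))):
    x,y,w,h=c; print(n); print(cv2.cvtColor(d["im"],cv2.COLOR_BGR2GRAY)[y:y+h:1 if n=="top" else 2,x:x+w])
go(.519,-.009,.231,1.617)
E
```

```text
0.008 predicted post px [178.9839183  248.93412048] [458.64779563 324.69916811]
0.064 predicted post px [169.91239336 245.36490558] [463.65622685 303.71117646]
blob [227.52 234.32] 242 [0.598  0.1283 0.008 ]
blob [176.17 248.02] 1249 [0.5702 0.2395 0.008 ]
top
[[131 133 134 131 132 141 164  90  93 109 167 195 193 192 193 192 192 192
  193 191 192 192 191 192 192 191 192 192 191 192]
 [133 132 132 132 131 138 154 101  95 122 175 194 193 192 191 192 192 192
  192 192 192 192 192 192 192 191 192 193 192 193]
 [132 135 133 133 132 152 195 157 141 171 195 193 193 192 193 192 192 191
  193 192 193 192 192 192 193 192 192 193 192 193]
 [135 133 133 131 130 149 198 196 195 195 194 192 193 194 192 193 193 192
  192 191 191 193 192 193 192 193 192 192 192 192]
 [131 136 135 134 132 147 197 195 194 192 192 192 191 195 194 193 192 191
  192 192 192 192 192 192 192 192 193 192 192 192]
 [133 133 133 132 131 149 195 194 192 192 194 181 164 187 188 194 194 193
  192 191 193 192 192 193 193 192 192 192 193 193]
 [132 134 132 133 132 147 196 194 192 191 186 130  77  73 114 169 191 193
  195 193 192 1
[... 2941 characters left out ...]
 182 181 184
  184 187 184 188 186 186]
 [179 179 179 180 183 157  92  73  82  86  90  89  97 144 187 185 186 185
  184 181 184 181 185 185]
 [185 178 181 178 177 147  73  81  87  91  89  86 129 178 185 181 184 182
  184 188 185 184 180 180]
 [183 183 183 182 180 177 151  96  88  87  90 111 155 172 173 177 183 183
  184 180 185 183 186 187]
 [182 181 183 182 185 182 181 178 164 164 165 167 166 167 169 173 183 184
  183 184 187 185 186 183]
 [185 186 183 185 179 182 182 183 182 178 171 171 169 169 167 172 179 180
  182 183 186 183 184 184]]
t 0.4 pos [ 0.2484 -0.6276  0.2312] yaw 0.3768 tilt [-0.0001  0.0002] F [ 0.3 -0.1 -1. ] w 8.54 | shift cm [ 4.793e+01 -4.756e+01  3.000e-02] turn z -1.24
```

send_rows(steps=[[[4.3,-4.2,0],[0,0,0],5],[[4.3,-4.2,0],[0,0,0],5],[[4.3,-4.2,0],[0,0,0],5],[[4.3,-4.2,0],[0,0,0],5],[[4.3,-4.2,0],[0,0,0],5],[[4.3,-4.2,0],[0,0,0],5],[[4.3,-4.2,0],[0,0,0],5],[[4.3,-4.2,0],[0,0,0],5],[[4.3,-4.2,0],[0,0,0],5],[[4.3,-4.2,0],[0,0,0],5]])

```text
clock: 1.65
tool_pos: [0.4941, -0.077, 0.2316]
tcp_rot: [0.982, 0.187, 0.0, 0.0]
contact_force: [-0.3, -0.2, 0.1]
grip_width: 0.585
```

send_rows(steps=[[[2.4,-2.7,0],[0,0,0],5],[[2.4,-2.7,0],[0,0,0],5],[[0,0,0],[0,0,-0.18],5],[[0,0,0],[0,0,-0.18],5],[[0,0,0],[0,0,-0.18],5],[[0,0,0],[0,0,-0.18],5],[[0,0,0],[0,0,-0.18],5],[[0,0,0],[0,0,-0.18],5],[[0,0,0],[0,0,-0.16],5],[[0,0,0],[0,0,0],5]])

```text
clock: 2.9
tool_pos: [0.5184, -0.011, 0.2314]
tcp_rot: [0.691, 0.723, 0.0, 0.0]
contact_force: [0.2, 0.5, 0.0]
grip_width: 0.584
```

```bash
python3 -c "
from h import *
go(.519,-.009,.003,1.617)"
```

```text
t 2.9 pos [ 0.5184 -0.011   0.2314] yaw 1.6159 tilt [ 0.0002 -0.    ] F [0.2 0.5 0. ] w 4.99 | shift cm [ 0.2   0.07 22.84] turn z -0.001
```

send_rows(steps=[[[0.2,0.1,4.5],[0,0,0],5],[[0,0,4.5],[0,0,0],5],[[0,0,4.5],[0,0,0],5],[[0,0,4.5],[0,0,0],5],[[0,0,2.8],[0,0,0],5],[[0,0,1.5],[0,0,0],5],[[0,0,0.5],[0,0,0],5],[[0,0,0],[0,0,0],2],[[0,0,0],[0,0,0],2],[[0,0,0],[0,0,0],2]])

```text
clock: 4.15
tool_pos: [0.5201, -0.009, 0.0046]
tcp_rot: [0.691, 0.723, 0.001, 0.001]
contact_force: [-1.2, -0.2, 7.4]
grip_width: 0.294
```

send_rows(steps=[[[0,0,0],[0,0,0],2],[[0,0,-1],[0,0,0],2],[[0,0,-3],[0,0,0],2],[[0,0,-4],[0,0,0],2],[[0,0,-4],[0,0,0],2],[[0,0,0],[0,0,0],2]])

```text
clock: 4.9
tool_pos: [0.5207, -0.0091, 0.1274]
tcp_rot: [0.691, 0.723, 0.002, 0.002]
contact_force: [0.8, -0.2, -1.8]
grip_width: 0.298
```

```bash
python3 -c "
from h import *
go(.568,.2333,.123,1.617)
t=shot('top','c2',(200,200,160,120),4)"
```

```text
t 4.9 pos [ 0.5207 -0.0091  0.1274] yaw 1.6167 tilt [ 0.0057 -0.0004] F [ 0.8 -0.2 -1.8] w 2.55 | shift cm [23.99  5.84  0.46] turn z -0.0
```

View pics/c2.png

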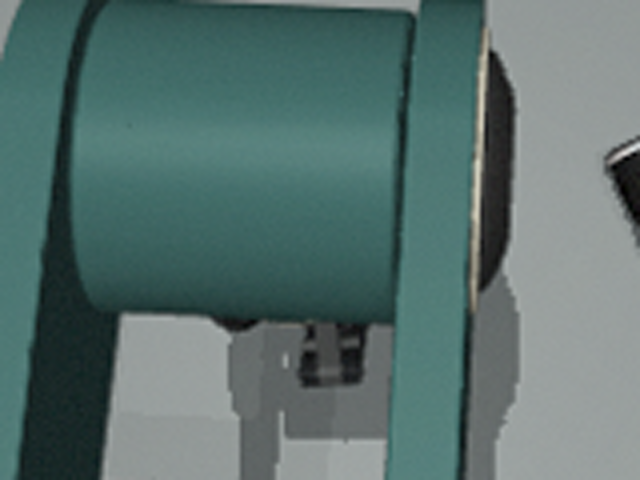

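The top view is blocked by the arm. The width of 25.5 mm is less than the expected 28 mm, so I check in the scene view.

```bash
python3 -c "
from h import *
s=shot('scene'); p=proj(s,[.5207,-.0091,.13]); print(p); x,y=(p-[50,40]).astype(int)
cv2.imwrite('pics/c3.png',cv2.resize(s['im'][y:y+80,x:x+100],None,fx=6,fy=6,interpolation=cv2.INTER_CUBIC)); print(x,y)"
```

```text
[364.81789427 206.48538888]
314 166
```

View pics/c3.png

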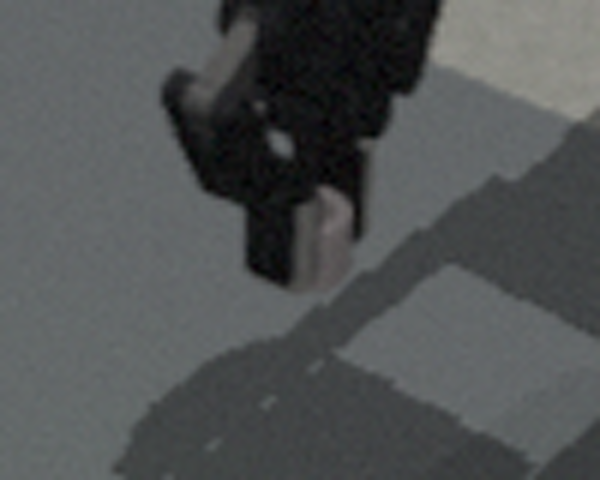

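The spacer is held upright between the fingers, with its bottom at crop (310,292). The ring's right edge at u≈372.7 matches the predicted 372.2, so it is centred along the pads. I carry it to the post.

send_rows(steps=[[[4.8,1.2,0],[0,0,0],2],[[4.8,1.2,0],[0,0,0],2],[[4.8,1.2,0],[0,0,0],2],[[4.8,1.2,0],[0,0,0],2],[[4.8,1.0,0],[0,0,0],2],[[0,0,0],[0,0,0],2],[[0,0,0],[0,0,0],2]])

```text
clock: 5.88
tool_pos: [0.5657, 0.2331, 0.1221]
tcp_rot: [0.691, 0.723, -0.001, -0.0]
contact_force: [-0.2, -0.3, -0.3]
grip_width: 0.296
```

```bash
python3 -c "
from h import *
go(.568,.2333,.0125,1.617)"
```

```text
t 5.875 pos [0.5657 0.2331 0.1221] yaw 1.6172 tilt [-0.0018 -0.0009] F [-0.2 -0.3 -0.3] w 2.53 | shift cm [ 0.02  0.25 10.96] turn z 0.0
```

send_rows(steps=[[[0,0.25,2],[0,0,0],2],[[0,0,2],[0,0,0],2],[[0,0,0],[0,0,0],2]])

```text
clock: 6.25
tool_pos: [0.5676, 0.2326, 0.0804]
tcp_rot: [0.691, 0.723, -0.002, -0.001]
contact_force: [0.0, -0.0, -1.7]
grip_width: 0.299
```

```bash
python3 -c "
from h import *
go(.568,.2333,.0125,1.617)
s=shot('scene'); p=proj(s,[.568,.233,.07]);x,y=(p-[50,40]).astype(int); print(x,y,p)
cv2.imwrite('pics/c4.png',cv2.resize(s['im'][y:y+80,x:x+100],None,fx=6,fy=6,interpolation=cv2.INTER_CUBIC))"
```

```text
t 6.25 pos [0.5676 0.2326 0.0804] yaw 1.6161 tilt [-0.0037 -0.0014] F [ 0.  -0.  -1.7] w 2.55 | shift cm [0.08 0.07 6.79] turn z -0.001
414 261 [464.08487384 301.24082845]
```

View pics/c4.png

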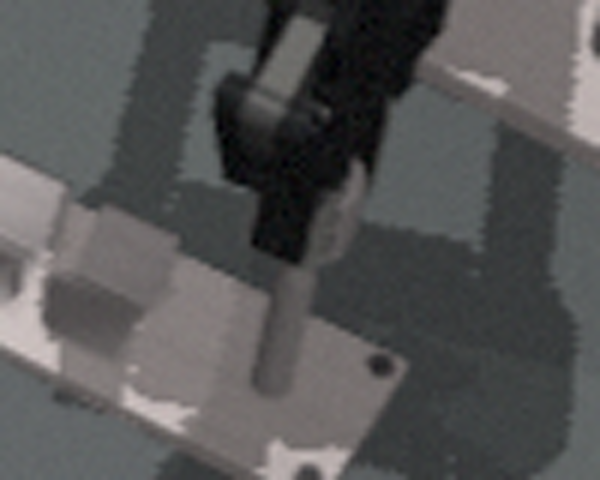

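The ring sits over the post top. The ring's right edge at crop 358 gives an axis at about 308, as predicted, and the post top is at (298,256). I descend.

send_rows(steps=[[[0.05,0.05,0.8],[0,0,0],2],[[0,0,0.8],[0,0,0],2],[[0,0,0.8],[0,0,0],2],[[0,0,0.8],[0,0,0],2]])

```text
clock: 6.8
tool_pos: [0.5691, 0.2341, 0.0507]
tcp_rot: [0.691, 0.723, -0.0, -0.0]
contact_force: [-1.4, 0.3, -0.3]
grip_width: 0.298
```

```bash
python3 -c "
from h import *
go(.568,.2333,.0125,1.617)"
```

```text
t 6.8 pos [0.5691 0.2341 0.0507] yaw 1.6168 tilt [-0.0003 -0.0001] F [-1.4  0.3 -0.3] w 2.54 | shift cm [-0.07 -0.11  3.82] turn z -0.0
```

send_rows(steps=[[[-0.05,-0.1,0.8],[0,0,0],2],[[0,0,0.8],[0,0,0],2],[[0,0,0.8],[0,0,0],2],[[0,0,0.6],[0,0,0],2],[[0,0,0.3],[0,0,0],2],[[0,0,0.1],[0,0,0],2],[[0,0,0],[0,0,0],2]])

```text
clock: 7.68
tool_pos: [0.5683, 0.2336, 0.0175]
tcp_rot: [0.691, 0.723, 0.0, 0.0]
contact_force: [0.2, 0.1, -0.4]
grip_width: 0.3
```

```bash
python3 -c "
from h import *
go(.568,.2333,.0125,1.617)"
```

```text
t 7.675 pos [0.5683 0.2336 0.0175] yaw 1.6168 tilt [0.0002 0.0001] F [ 0.2  0.1 -0.4] w 2.56 | shift cm [-0.02 -0.03  0.5 ] turn z -0.0
```

send_rows(steps=[[[0,0,0.2],[0,0,0],2],[[0,0,0.2],[0,0,0],2],[[0,0,0.1],[0,0,0],2],[[0,0,0],[0,0,0],2]])

```text
clock: 8.18
tool_pos: [0.5682, 0.2335, 0.0126]
tcp_rot: [0.691, 0.723, -0.0, -0.0]
contact_force: [-4.0, -1.2, 5.1]
grip_width: 0.295
```

send_rows(steps=[[[0,0,0.1],[0,0,0],2],[[0,0,0.05],[0,0,0],2],[[0,0,0],[0,0,0],2]])

```text
clock: 8.55
tool_pos: [0.5683, 0.2336, 0.0125]
tcp_rot: [0.691, 0.723, 0.0, 0.0]
contact_force: [-11.8, -4.2, 21.3]
grip_width: 0.298
```

The spacer is home at the predicted height, with 21 N of contact. I release and go up.

send_rows(steps=[[[0,0,-0.1],[0,0,0],4.5],[[0,0,0],[0,0,0],4.5],[[0,0,0],[0,0,0],4.5],[[0,0,0],[0,0,0],4.5],[[0,0,-2],[0,0,0],5],[[0,0,-4],[0,0,0],6],[[0,0,-5],[0,0,0],6],[[0,0,-3],[0,0,0],6]])

```text
clock: 9.55
tool_pos: [0.5688, 0.2337, 0.1563]
tcp_rot: [0.691, 0.723, 0.002, 0.001]
contact_force: [0.0, -0.1, -0.2]
grip_width: 0.702
```

```bash
python3 -c "
from h import *
go(.5912,.0184,.15,1.617)
s=shot('scene'); p=proj(s,[.568,.233,.04]);x,y=(p-[50,40]).astype(int); print(x,y,p,proj(s,[.568,.2333,.032]))
cv2.imwrite('pics/c5.png',cv2.resize(s['im'][y:y+80,x:x+100],None,fx=6,fy=6,interpolation=cv2.INTER_CUBIC))"
```

```text
t 9.55 pos [0.5688 0.2337 0.1563] yaw 1.6168 tilt [0.0035 0.0013] F [ 0.  -0.1 -0.2] w 6.0 | shift cm [-21.62   1.25   0.61] turn z -0.0
411 272 [461.32958786 312.80185572] [460.77090569 315.88028843]
```

View pics/c5.png

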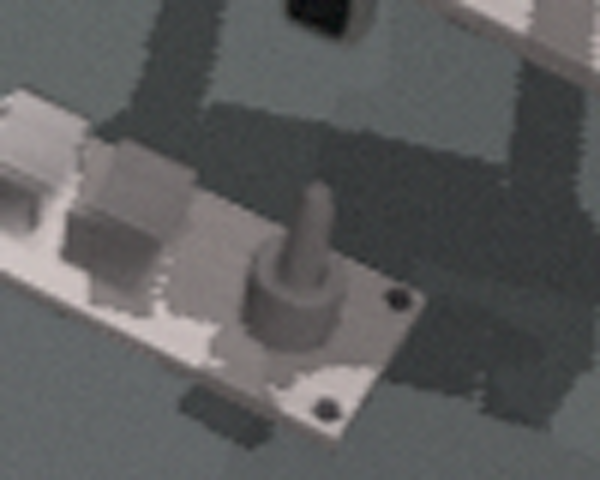

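The spacer stands flat on the plate around the post, with its top centred at about crop (294,268). Next is the stop ring.

send_rows(steps=[[[-4.4,0.25,0],[0,0,0],6],[[-4.4,0.25,0],[0,0,0],6],[[-4.4,0.25,0],[0,0,0],6],[[-4.4,0.25,1],[0,0,0],6],[[-4.0,0.25,2],[0,0,0],6],[[0,0,2],[0,0,0],6],[[0,0,0],[0,0,0],6]])

```text
clock: 10.48
tool_pos: [0.59, 0.0185, 0.101]
tcp_rot: [0.691, 0.723, -0.001, -0.001]
contact_force: [-0.6, 1.6, 1.1]
grip_width: 0.699
```

```bash
python3 -c "
from h import *
go(.5912,.0184,.002,1.617)"
```

```text
t 10.475 pos [0.59   0.0185 0.101 ] yaw 1.6164 tilt [-0.0019  0.0003] F [-0.6  1.6  1.1] w 5.97 | shift cm [-0.02  0.14  9.9 ] turn z -0.001
```

send_rows(steps=[[[0,0.1,3],[0,0,0],6],[[0,0,3],[0,0,0],6],[[0,0,2.4],[0,0,0],6],[[0,0,1],[0,0,0],6],[[0,0,0.4],[0,0,0],6],[[0,0,0],[0,0,0],3.5],[[0,0,0],[0,0,0],3.5],[[0,0,0],[0,0,0],3.5],[[0,0,0],[0,0,0],3.5]])

```text
clock: 11.6
tool_pos: [0.5923, 0.0186, 0.0054]
tcp_rot: [0.691, 0.723, 0.001, 0.001]
contact_force: [-1.7, 2.9, 6.6]
grip_width: 0.476
```

send_rows(steps=[[[0,0,-1],[0,0,0],3.5],[[0,0,-3],[0,0,0],3.5],[[0,0,-4],[0,0,0],3.5],[[0,0,-5],[0,0,0],3.5],[[0,0,0],[0,0,0],3.5]])

```text
clock: 12.22
tool_pos: [0.5934, 0.0183, 0.1392]
tcp_rot: [0.691, 0.723, 0.002, 0.003]
contact_force: [0.5, 0.4, -0.5]
grip_width: 0.476
```

```bash
python3 -c "
from h import *
go(.568,.2333,.133,1.617)
s=shot('scene'); p=proj(s,[.591,.0185,.13]);x,y=(p-[50,40]).astype(int); print(x,y,p)
cv2.imwrite('pics/c6.png',cv2.resize(s['im'][y:y+80,x:x+100],None,fx=6,fy=6,interpolation=cv2.INTER_CUBIC))"
```

```text
t 12.225 pos [0.5934 0.0183 0.1392] yaw 1.6167 tilt [ 0.0073 -0.0002] F [ 0.5  0.4 -0.5] w 4.06 | shift cm [21.6  -1.55  0.6 ] turn z -0.0
304 191 [354.673096  231.4237763]
```

View pics/c6.png

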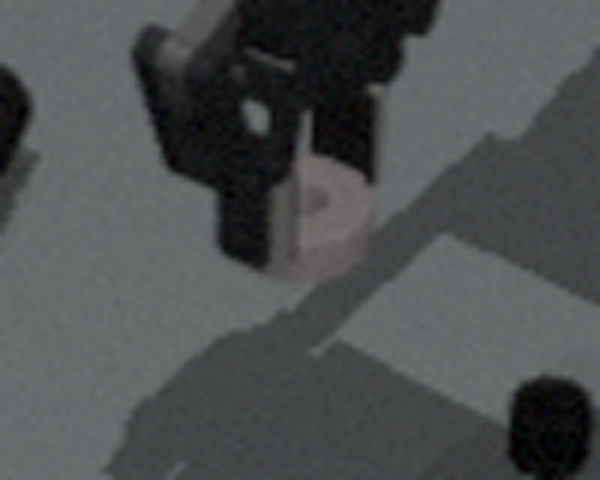

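The stop ring is held level, with its right edge at crop 372 and its centre matching the TCP. I carry it to the post.

send_rows(steps=[[[4.3,-0.3,0],[0,0,0],3.5],[[4.3,-0.3,0],[0,0,0],3.5],[[4.3,-0.3,0],[0,0,0],3.5],[[4.3,-0.3,0],[0,0,0],3.5],[[4.3,-0.2,0],[0,0,0],3.5],[[0,0,2],[0,0,0],3.5],[[0,0,1.5],[0,0,0],3.5],[[0,0,0],[0,0,0],3.5],[[0,0,0],[0,0,0],3.5]])

```text
clock: 13.4
tool_pos: [0.568, 0.2318, 0.0991]
tcp_rot: [0.691, 0.723, 0.0, 0.0]
contact_force: [1.2, 0.5, -0.4]
grip_width: 0.486
```

```bash
python3 -c "
from h import *
go(.568,.2333,.0374,1.617)"
```

```text
t 13.4 pos [0.568  0.2318 0.0991] yaw 1.6157 tilt [ 0.0001 -0.    ] F [ 1.2  0.5 -0.4] w 4.15 | shift cm [0.15 0.   6.17] turn z -0.001
```

send_rows(steps=[[[0.15,0,1],[0,0,0],3.5],[[0,0,1],[0,0,0],3.5],[[0,0,1],[0,0,0],3.5],[[0,0,1],[0,0,0],3.5],[[0,0,0.7],[0,0,0],3.5],[[0,0,0.5],[0,0,0],3.5],[[0,0,0],[0,0,0],3.5]])

```text
clock: 14.28
tool_pos: [0.5676, 0.2339, 0.0465]
tcp_rot: [0.691, 0.723, -0.0, -0.0]
contact_force: [0.2, 0.4, -1.4]
grip_width: 0.484
```

```bash
python3 -c "
from h import *
go(.568,.2333,.0374,1.617)"
```

```text
t 14.275 pos [0.5676 0.2339 0.0465] yaw 1.6168 tilt [-0.0005 -0.0002] F [ 0.2  0.4 -1.4] w 4.13 | shift cm [-0.07  0.04  0.91] turn z -0.0
```

send_rows(steps=[[[0,0.03,0.4],[0,0,0],3.5],[[0,0,0.3],[0,0,0],3.5],[[0,0,0.15],[0,0,0],3.5],[[0,0,0.1],[0,0,0],3.5],[[0,0,0],[0,0,0],3.5]])

```text
clock: 14.9
tool_pos: [0.568, 0.234, 0.0374]
tcp_rot: [0.691, 0.723, 0.0, 0.0]
contact_force: [0.6, 0.2, -1.3]
grip_width: 0.481
```

send_rows(steps=[[[0,0,0.1],[0,0,0],3.5],[[0,0,0.1],[0,0,0],3.5],[[0,0,0],[0,0,0],3.5]])

```text
clock: 15.28
tool_pos: [0.5683, 0.2342, 0.0372]
tcp_rot: [0.691, 0.723, 0.0, 0.0]
contact_force: [-9.7, -2.9, 17.9]
grip_width: 0.481
```

The stop ring touches down at z=0.0372, and 0.0374 was predicted. I release and lift.

send_rows(steps=[[[0,0,-0.1],[0,0,0],6],[[0,0,0],[0,0,0],6],[[0,0,0],[0,0,0],6],[[0,0,0],[0,0,0],6],[[0,0,-2],[0,0,0],6],[[0,0,-4],[0,0,0],6],[[0,0,-4],[0,0,0],6],[[0,0,-4],[0,0,0],6],[[0,0,0],[0,0,0],6]])

```text
clock: 16.4
tool_pos: [0.5692, 0.2344, 0.1816]
tcp_rot: [0.691, 0.723, 0.003, 0.001]
contact_force: [0.0, -0.2, 0.0]
grip_width: 0.702
```

```bash
python3 -c "
from h import *
go(.5412,-.1779,.15,.4264)
s=shot('scene'); p=proj(s,[.568,.233,.04]);x,y=(p-[50,40]).astype(int); print(x,y,proj(s,[.568,.2333,.048])-[x,y])
cv2.imwrite('pics/c7.png',cv2.resize(s['im'][y:y+80,x:x+100],None,fx=6,fy=6,interpolation=cv2.INTER_CUBIC))"
```

```text
t 16.4 pos [0.5692 0.2344 0.1816] yaw 1.6168 tilt [0.0062 0.0022] F [ 0.  -0.2  0. ] w 6.0 | shift cm [-41.07  -4.71   3.05] turn z 1.19
411 272 [51.21000892 37.85060712]
```

View pics/c7.png

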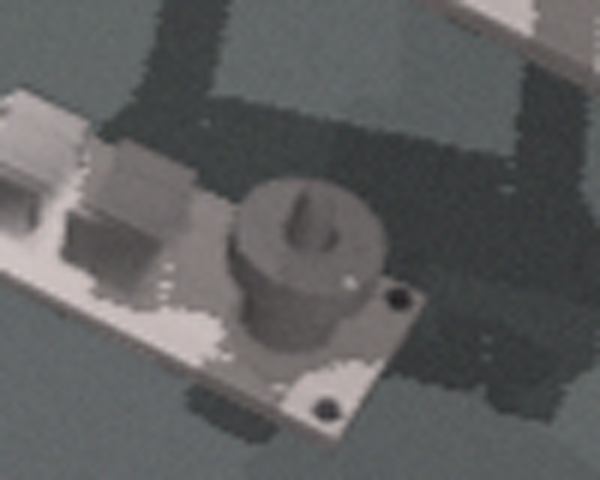

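The stop ring lies flat on the spacer, with its top centre at crop (310,230) against a predicted (307,227). Now the barrel.

send_rows(steps=[[[-5.1,-0.6,0],[0,0,0],6],[[-5.1,-0.6,0],[0,0,0],6],[[-5.1,-0.6,0],[0,0,0],6],[[-5.1,-0.6,0],[0,0,0],6],[[-5.1,-0.6,0],[0,0,0],6],[[-5.1,-0.6,0],[0,0,0],6],[[-5.1,-0.6,0],[0,0,0],6],[[-5.1,-0.5,0],[0,0,0],6],[[0,0,0],[0,0,0.18],6],[[0,0,0],[0,0,0.18],6]])

```text
clock: 17.7
tool_pos: [0.5393, -0.1764, 0.1756]
tcp_rot: [0.811, 0.585, -0.0, -0.001]
contact_force: [-0.5, 0.5, -0.2]
grip_width: 0.702
```

send_rows(steps=[[[0,0,0],[0,0,0.18],6],[[0,0,0],[0,0,0.18],6],[[0,0,0],[0,0,0.18],6],[[0,0,0],[0,0,0.18],6],[[0,0,2],[0,0,0.11],6],[[0,0,4],[0,0,0],6],[[0,0,3],[0,0,0],6],[[0,0,0],[0,0,0],6],[[0,0,0],[0,0,0],6]])

```text
clock: 18.82
tool_pos: [0.5402, -0.1759, 0.0875]
tcp_rot: [0.977, 0.212, 0.0, 0.0]
contact_force: [-0.3, -0.3, 0.1]
grip_width: 0.703
```

```bash
python3 -c "
from h import *
go(.5412,-.1779,.0045,.4264)"
```

```text
t 18.825 pos [ 0.5402 -0.1759  0.0875] yaw 0.4268 tilt [ 0.0008 -0.0003] F [-0.3 -0.3  0.1] w 6.01 | shift cm [0.01 0.22 8.3 ] turn z 0.0
```

send_rows(steps=[[[0,0.2,2],[0,0,0],6],[[0,0,2.5],[0,0,0],6],[[0,0,2],[0,0,0],6],[[0,0,1.2],[0,0,0],6],[[0,0,0.5],[0,0,0],6],[[0,0,0],[0,0,0],6]])

```text
clock: 19.58
tool_pos: [0.5408, -0.1776, 0.0044]
tcp_rot: [0.977, 0.212, 0.0, 0.0]
contact_force: [0.6, 0.1, -0.3]
grip_width: 0.705
```

send_rows(steps=[[[0,0,0],[0,0,0],3],[[0,0,0],[0,0,0],3],[[0,0,0],[0,0,0],3],[[0,0,0],[0,0,0],3]])

```text
clock: 20.08
tool_pos: [0.5411, -0.1777, 0.0053]
tcp_rot: [0.977, 0.212, 0.001, 0.0]
contact_force: [-1.7, 0.7, 6.2]
grip_width: 0.447
```

```bash
python3 -c "
from h import *
go(.5412,-.1779,.0045,.4264)"
```

```text
t 20.075 pos [ 0.5411 -0.1777  0.0053] yaw 0.4268 tilt [ 0.0013 -0.0005] F [-1.7  0.7  6.2] w 3.82 | shift cm [-0.    0.02  0.08] turn z 0.0
```

Gripped at the barrel's middle. Its axis is 18.7 mm above the TCP. I lift it.

send_rows(steps=[[[0,0,-1],[0,0,0],3],[[0,0,-3],[0,0,0],3],[[0,0,-4],[0,0,0],3],[[0,0,-4],[0,0,0],3],[[0,0,0],[0,0,-0.18],3],[[0,0,0],[0,0,-0.18],3],[[0,0,0],[0,0,-0.18],3],[[0,0,0],[0,0,-0.18],3],[[0,0,0],[0,0,-0.18],3],[[0,0,0],[0,0,-0.18],3]])

```text
clock: 21.32
tool_pos: [0.5405, -0.1775, 0.1248]
tcp_rot: [0.727, 0.686, 0.0, 0.0]
contact_force: [0.1, 0.5, -2.1]
grip_width: 0.452
```

send_rows(steps=[[[0,0,0],[0,0,-0.11],3],[[0,0,0],[0,0,0],3]])

```text
clock: 21.58
tool_pos: [0.5406, -0.1775, 0.1248]
tcp_rot: [0.691, 0.723, 0.0, 0.0]
contact_force: [0.8, 0.7, -2.3]
grip_width: 0.452
```

```bash
python3 -c "
from h import *
go(.5717,.1589,.12,1.6173)"
```

```text
t 21.575 pos [ 0.5406 -0.1775  0.1248] yaw 1.6161 tilt [ 0.0003 -0.0001] F [ 0.8  0.7 -2.3] w 3.86 | shift cm [33.47  4.63  0.48] turn z -0.001
```

send_rows(steps=[[[4.7,0.65,0],[0,0,0],3],[[4.7,0.65,0],[0,0,0],3],[[4.7,0.65,0],[0,0,0],3],[[4.7,0.65,0],[0,0,0],3],[[4.7,0.65,0],[0,0,0],3],[[4.7,0.65,0],[0,0,0],3],[[4.5,0.65,0],[0,0,0],3],[[0,0,2],[0,0,0],3],[[0,0,0],[0,0,0],3],[[0,0,0],[0,0,0],3]])

```text
clock: 22.82
tool_pos: [0.5711, 0.1503, 0.1046]
tcp_rot: [0.691, 0.723, -0.0, 0.0]
contact_force: [0.2, -0.3, -1.1]
grip_width: 0.448
```

```bash
python3 -c "
from h import *
go(.5717,.1589,.0233,1.6173)"
```

```text
t 22.825 pos [0.5711 0.1503 0.1046] yaw 1.6149 tilt [-0.0001 -0.0002] F [ 0.2 -0.3 -1.1] w 3.83 | shift cm [0.86 0.1  8.13] turn z -0.002
```

send_rows(steps=[[[0.85,0.08,1],[0,0,0],3],[[0,0,2],[0,0,0],3],[[0,0,2],[0,0,0],3],[[0,0,1.5],[0,0,0],3],[[0,0,0.7],[0,0,0],3],[[0,0,0],[0,0,0],3],[[0,0,0],[0,0,0],3]])

```text
clock: 23.7
tool_pos: [0.5718, 0.1598, 0.033]
tcp_rot: [0.691, 0.723, 0.0, 0.0]
contact_force: [-0.0, -0.1, -2.1]
grip_width: 0.448
```

```bash
python3 -c "
from h import *
go(.5717,.1589,.0233,1.6173)"
```

```text
t 23.7 pos [0.5718 0.1598 0.033 ] yaw 1.6168 tilt [0.0009 0.0002] F [-0.  -0.1 -2.1] w 3.83 | shift cm [-0.09 -0.02  0.97] turn z -0.0
```

send_rows(steps=[[[-0.05,0,0.4],[0,0,0],3],[[0,0,0.3],[0,0,0],3],[[0,0,0.15],[0,0,0],3],[[0,0,0.05],[0,0,0],3],[[0,0,0],[0,0,0],3]])

```text
clock: 24.32
tool_pos: [0.5714, 0.1592, 0.0238]
tcp_rot: [0.691, 0.723, -0.0, -0.0]
contact_force: [-6.0, -2.4, 5.3]
grip_width: 0.454
```

send_rows(steps=[[[0,0,0.05],[0,0,0],3],[[0,0,0],[0,0,0],3]])

```text
clock: 24.58
tool_pos: [0.5714, 0.1591, 0.0237]
tcp_rot: [0.691, 0.723, -0.0, 0.0]
contact_force: [-7.7, -3.3, 11.0]
grip_width: 0.45
```

send_rows(steps=[[[0,0,0.05],[0,0,0],3],[[0,0,0],[0,0,0],3]])

```text
clock: 24.82
tool_pos: [0.5715, 0.1591, 0.0237]
tcp_rot: [0.691, 0.723, -0.0, 0.0]
contact_force: [-12.6, -3.5, 15.6]
grip_width: 0.453
```

send_rows(steps=[[[0,-0.08,-0.15],[0,0,0],3],[[0.1,0,0],[0,0,0],3],[[0,0,0],[0,0,0],3]])

```text
clock: 25.2
tool_pos: [0.5708, 0.1603, 0.0238]
tcp_rot: [0.691, 0.723, 0.0, 0.0]
contact_force: [0.7, -0.0, -0.9]
grip_width: 0.451
```

send_rows(steps=[[[0.08,0,0],[0,0,0],3],[[0,0,0],[0,0,0],3]])

```text
clock: 25.45
tool_pos: [0.5707, 0.161, 0.0238]
tcp_rot: [0.691, 0.723, 0.0, 0.0]
contact_force: [1.5, -1.1, -2.0]
grip_width: 0.453
```

send_rows(steps=[[[0.08,0,0],[0,0,0],3],[[0,0,0],[0,0,0],3]])

```text
clock: 25.7
tool_pos: [0.5706, 0.1618, 0.0238]
tcp_rot: [0.691, 0.723, 0.0, 0.0]
contact_force: [1.8, -0.9, -2.1]
grip_width: 0.449
```

send_rows(steps=[[[0.06,0,0],[0,0,0],3],[[0,0,0],[0,0,0],3]])

```text
clock: 25.95
tool_pos: [0.5706, 0.1623, 0.0238]
tcp_rot: [0.691, 0.723, -0.0, 0.0]
contact_force: [0.9, -3.6, -1.2]
grip_width: 0.45
```

send_rows(steps=[[[0.06,0,0],[0,0,0],3],[[0,0,0],[0,0,0],3]])

```text
clock: 26.2
tool_pos: [0.5706, 0.1625, 0.0238]
tcp_rot: [0.691, 0.723, -0.0, 0.0]
contact_force: [2.1, -7.6, -0.5]
grip_width: 0.45
```

```bash
python3 -c "
from h import *
go(.5717,.1619,.0237,1.6173)
s=shot('scene'); p=proj(s,[.57,.195,.05]);x,y=(p-[50,40]).astype(int); print(x,y)
cv2.imwrite('pics/c8.png',cv2.resize(s['im'][y:y+80,x:x+100],None,fx=6,fy=6,interpolation=cv2.INTER_CUBIC))"
```

```text
t 26.2 pos [0.5706 0.1625 0.0238] yaw 1.6167 tilt [ 0.    -0.001] F [ 2.1 -7.6 -0.5] w 3.85 | shift cm [-0.06  0.11  0.01] turn z -0.001
392 259
```

View pics/c8.png

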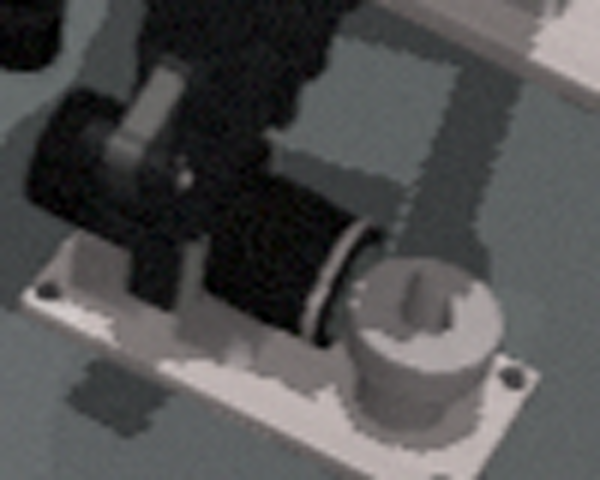

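The end reached the stop at TCP y≈0.162, as predicted, and the picture shows the barrel end by the ring at crop (350,300). I back off slightly and press.

send_rows(steps=[[[-0.06,0,0.1],[0,0,0],3],[[0,0,0],[0,0,0],3]])

```text
clock: 26.5
tool_pos: [0.5708, 0.1624, 0.0235]
tcp_rot: [0.691, 0.723, 0.0, 0.0]
contact_force: [-2.1, -4.8, 6.9]
grip_width: 0.449
```

send_rows(steps=[[[0,0,0.08],[0,0,0],3],[[0,0,0],[0,0,0],3]])

```text
clock: 26.75
tool_pos: [0.5709, 0.1623, 0.0235]
tcp_rot: [0.691, 0.723, 0.0, 0.0]
contact_force: [-6.0, -5.9, 14.1]
grip_width: 0.452
```

send_rows(steps=[[[-0.02,-0.07,0.06],[0,0,0],3],[[0,0,0],[0,0,0],3]])

```text
clock: 27.0
tool_pos: [0.5708, 0.1624, 0.0234]
tcp_rot: [0.691, 0.723, 0.001, 0.001]
contact_force: [-2.7, -4.3, 17.1]
grip_width: 0.449
```

send_rows(steps=[[[0,-0.04,0.03],[0,0,0],3],[[0,0,0],[0,0,0],3],[[0,0,0],[0,0,0],3],[[0,0,0],[0,0,0],3]])

```text
clock: 27.5
tool_pos: [0.5708, 0.1624, 0.0234]
tcp_rot: [0.691, 0.723, 0.001, 0.001]
contact_force: [-0.6, -4.2, 17.2]
grip_width: 0.451
```

send_rows(steps=[[[0,0,0],[0,0,0],3],[[0,0,0],[0,0,0],3],[[0,0,0],[0,0,0],3],[[0,0,0],[0,0,0],3],[[0,0,0],[0,0,0],3],[[0,0,0],[0,0,0],3],[[0,0,0],[0,0,0],3],[[0,0,0],[0,0,0],3]])

```text
clock: 28.5
tool_pos: [0.5708, 0.1624, 0.0234]
tcp_rot: [0.691, 0.723, 0.001, 0.001]
contact_force: [-0.7, -4.0, 16.7]
grip_width: 0.451
```

```bash
python3 -c "
from h import *
go(.5717,.1619,.0237,1.6173); print(state()['wrist_torque'].round(2),state()['qvel'].round(4))
s=shot('scene','c9',(340,215,150,130),5)"
```

```text
t 28.5 pos [0.5708 0.1624 0.0234] yaw 1.617 tilt [0.0035 0.0006] F [-0.7 -4.  16.7] w 3.85 | shift cm [-0.05  0.09 -0.03] turn z -0.0
[-0.71  0.16  0.26] [-0.      0.0003  0.0006  0.0002  0.0005 -0.0016]
```

View pics/c9.png

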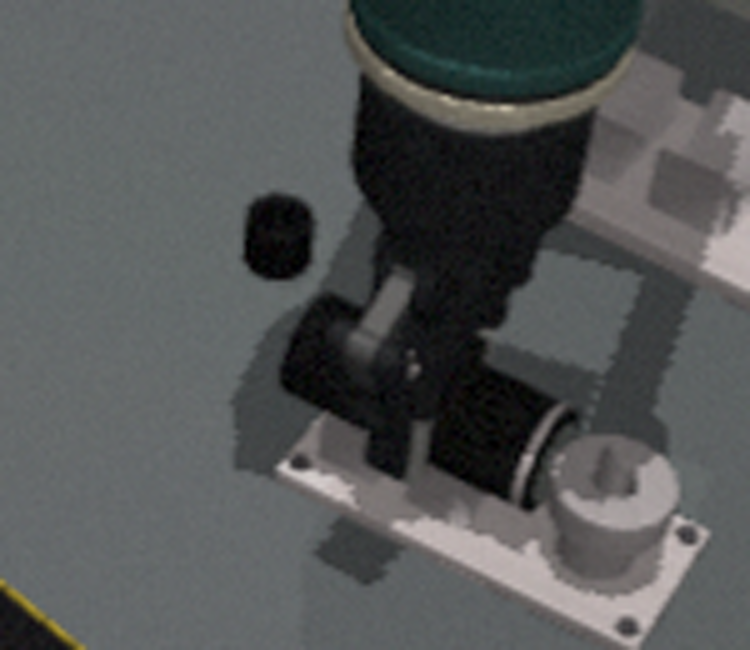

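Everything stays still: the rings are stacked with the ring top at crop (615,485), and the barrel lies in the V with its end at the ring. One last nudge brings it to about 20 N.

send_rows(steps=[[[0,-0.02,0.04],[0,0,0],3],[[0,0,0],[0,0,0],3],[[0,0,0],[0,0,0],3],[[0,0,0],[0,0,0],3],[[0,0,0],[0,0,0],3],[[0,0,0],[0,0,0],3]])

```text
clock: 29.3
tool_pos: [0.5708, 0.1624, 0.0234]
tcp_rot: [0.691, 0.723, 0.002, 0.001]
contact_force: [-1.2, -4.5, 20.4]
grip_width: 0.446
```

```bash
python3 -c "
from h import *
go(.5717,.1619,.0237,1.6173); job_done(); go(.5717,.1619,.0237,1.6173)"
```

```text
t 29.3 pos [0.5708 0.1624 0.0234] yaw 1.6169 tilt [0.004  0.0007] F [-1.2 -4.5 20.4] w 3.81 | shift cm [-0.05  0.08 -0.03] turn z -0.0
the job is handed in; nothing more can be done
the job is handed in; nothing more can be done
```

I handed the job in at 29.3 s, with the arm still holding the barrel pressed in the V. No verdict is reported.

**Rings:** I threaded the spacer onto the post of the smaller fixture until it was home on the plate, then laid the stop ring flat on it. Each touched down within 0.2 mm of its predicted height, and a picture after each release showed it flat and centred.

**Barrel:** It lies in the V-block with its end against the stop ring.
- **Push:** 20.4 N down, with 1.2 N sideways, so the load is nearly even on both flanks. About 4.5 N of force along the groove remains, most likely against the stop.
- **Position:** the axis works out to about 42.1 mm above the bench (nominal 42 mm). It is within about 0.5 mm of my measured stop point along the groove, and parallel to within a few mrad. The arm did not move between the last readings.

**Checks that disagreed:**
- The finger opening read 2 to 3 mm less than the true diameter on all three parts. Pictures showed both rings held properly, and the barrel lifted at its expected weight.
- The measured TCP sits about 0.9 mm to one side of my estimated V centre. That is within calibration error and the 2 mm limit.
- Flank forces were not measured directly; they are inferred from the wrist force.

I did not touch the bystanders or the black look-alike ring, though I took no final picture to check the bystanders.

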